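# Shift the stage drive's gate lever to the green slot

## Robot

A 7-joint arm with a two-finger parallel gripper is mounted at the origin on the work surface. World frame = base frame: x ahead of the robot, y to its left, z up, the work surface at z = 0. Lengths are in m, angles in rad, forces in N, time in s.
With the tool pointing down it reaches from about 0.35 to 0.9 m from the base axis. Payload 8.1 kg.
Tool frame: the origin (TCP) lies at the centre of the arm's flange, where the gripper is bolted on; the fingertips stand 178 mm ahead of it and the grasp point (between the pads) lies 159 mm ahead of it; x points along the fingers, z is the direction in which the jaws open and shut, and the axes are right-handed (so a half turn about x gives the same grasp; the last joint's range is limited). The gripper opens to 92 mm and grips with 3 to 60 N. Pads are 19 mm wide; open, the fingers measure 130 mm over their backs; the gripper's body (75 mm by 190 mm) begins 47 mm behind the grasp point.
Start: joints at [1.242, 0.434, 0.025, 1.573, -0.012, 1.134, -0.075], TCP at [0.14, -0.609, 0.405] pointing down, gripper open.
Joint ranges: [-2.62, 2.62], [-0.44, 2.09], [-1.27, 1.32], [0.08, 2.57], [-1.32, 4.46], [0.12, 2], [-2.74, 2.74]. Speed limits (rad/s): [2.22, 2.22, 3.01, 3.01, 3.14, 3.14, 3.14].

## Interface

Orientations are given as a rotation vector (axis times angle).
In Python, from cell import arm, get_image, search_frame, pinpoint gives the robot as it stands.
- The arm moves only by the tool arm_command, never from a script. Its argument "motion" is a list of rows, each a list of 7 numbers: the finger opening in mm, from 0 to 91.8, then the shift along the tool's x, y, z in mm, then the turn, a rotation vector about the tool's x, y, z in degrees. In form: [[fingers, x, y, z, ax, ay, az], ...]. A call has 1 to 5 rows; each row shifts and turns the commanded pose from where the row before left it, along the tool's axes as they then stand; what a row does not reach is not made up. A row lasts 1/8 s, in which the tool goes at most 62.5 mm and 10.7 degrees, less where a joint would pass 70% of its speed; a pose out of reach is approached as far as the arm can. A call with a gripper value outside its range is refused whole. The fingers move at their own pace and stop on an object; "newtons" is the grip in N (left out, the last holds). Time passes only in rows, so rows that do not move let the fingers close. It gives the time, the measured TCP pose, the force and the opening at its end, in the units of the state.
- arm.observe(): the state, without advancing time (a new reading comes with each control period).
- get_image(name): name is "scene" or "top" or "wrist"; returns a dict with "frame" (384x512x3 uint8, red, green, blue), "range_z" (384x512 float32, m along the optical axis (not along the pixel's ray), 0 where there is no reading), "K" (3x3 intrinsics, pixels), "distortion" ([k1, k2, p1, p2, k3] as OpenCV has them; the pictures are not rectified), "origin" and "rotation" of the camera in the world; the wrist camera has in their place "tool_from_camera" (4x4, takes a point from camera to tool coordinates, whose origin is the TCP and whose axes are the tool frame's). Camera axes: x right, y down, z forward; pixel columns grow to the right and rows downward; lengths in m; the calibration is good to about 2 mm. A picture is of the moment at which its call begins: read the wrist's pose just before it.
- arm.sign_off(): hands the job in, once; it reports no verdict.
Trained networks look in the newest picture that a camera, given by its name, has taken for a name from the list of things; names that differ only in an ending like _2 or _b are one class to them, and where a whole thing is asked for, a point or a joint stands for the part that bears it (a point fixed in the world has none). Each returns a list of dicts, best first, with "p" (0 to 1); they miss things now and then, are a little off and sometimes report something else, mostly with a low value. They report only what shows in the picture. A call takes as long as a camera call.
- search_frame(camera, target): "point" ([x, y, z] in m, in world coordinates, good to about 4 mm: the middle of the surface that is visible of it).
- pinpoint(camera, target): "point" ([x, y, z] in m, in world coordinates, good to about 4 mm: a listed point, or the origin of a listed thing).
The state is a dict: "clock": time; "joints": joint angles; "dq": joint speeds; "joint_efforts": joint torques, N m; "position": TCP position; "ee_rot": TCP orientation; "force": force on the tool from outside, world axes, zero at the start; "ft_torque": the same for the moment, N m; "width": opening from 0.0 (shut) to 1.0 (fully open).
Only numpy, scipy, OpenCV 4.12 (cv2) and the standard library are available. Lean on these libraries where they do the work, as an engineer would, in place of code of your own. Each camera call takes 0.05 s, during which the arm holds its last target. There are 200 camera calls.

## Task

Select the green range on the grey stage drive: with shut fingertips, push its black-gripped lever through the gate (along the unmarked middle slot to the cross channel, sideways along that, then into the slot that points at the green disc) until it is fully home at the end of that slot, then back the hand away from it. Only push the lever, never grip it or lean hard on it, do not run it home in the slot of another colour on the way, and leave everything else on the table where it is.

Things in the scene. Friction and masses are not known exactly. Their poses are not given: they have to be found in the camera images.
- drive: grey gearbox fixed to the table, 160 (x) by 150 (y) mm; its top, an aluminium gate plate, is 130 mm above the table and only the lever rises above it. A black motor 72 mm across sticks out 97 mm from its +x side, low down. Origin under the box's centre, on the table; x points from the control panel to the motor, y to the left of x, along the cross channel
- gate_centre (a point): centre of the gate on the plate's top, where the cross channel (along the drive's y) meets the middle slot. Three slots along x cross the channel at y = -34, 0 and +34 mm, all 17 mm wide, and end 30.5 mm either side of it; the channel ends at the outer slots; all these ends have rubber stops that give 1 to 3 mm. The middle slot's ends are unmarked; each of the four outer slot ends points at a coloured disc
- lever: 9 mm steel stalk with a black upright grip. Origin at its ball pivot, 100 mm below the plate's top under the gate centre; z runs up the stalk. No springs: it stays where it is left; about 2.5 N at the grip moves it. It starts somewhere along the middle slot. In a slot it has 4 mm play either side, so bring it to the middle of the cross channel before pushing sideways
- lever_grip (a point): centre of the lever's black cylindrical grip, 28 mm across and 50 mm long, on the lever's axis 160 mm from the pivot; it travels 1.6 times as far as the stalk in the gate. The grip's lower end is 135 mm and its top 185 mm from the pivot: upright, 165 and 215 mm above the table; in an outer slot about 10 mm lower
- lever_gate (a point): point on the lever's axis 100 mm from the pivot, where the stalk passes the gate plate. In the drive's frame it reaches about 26 mm either side in x at the slot ends and 34 mm in y in the outer slots; fully home it lies 20 mm short of the disc's centre (seen from above)
- disc_green: green disc lying flat on top of the drive, 28 mm across and 2 mm thick, origin at the centre of its underside. It marks one outer slot of the gate: the slot that points straight at it. The slot to select.
- disc_red: red disc lying flat on top of the drive, 28 mm across and 2 mm thick, origin at the centre of its underside. It marks one outer slot of the gate: the slot that points straight at it. 
- disc_blue: blue disc lying flat on top of the drive, 28 mm across and 2 mm thick, origin at the centre of its underside. It marks one outer slot of the gate: the slot that points straight at it. 
- disc_yellow: yellow disc lying flat on top of the drive, 28 mm across and 2 mm thick, origin at the centre of its underside. It marks one outer slot of the gate: the slot that points straight at it. The four discs lie 46 mm from the cross channel's middle along the drive's x and 34 mm either side along its y; which colour lies where changes.
- jar: small specimen jar with a red lid, 40 mm across, 55 mm tall, standing close beside the drive on its +y side; loose, not to be disturbed. Origin at the centre of its underside
- tin: flat steel tin, 48 mm across, 22 mm tall, close beside the drive on its -y side; loose, not to be disturbed. Origin at the centre of its underside
- mug: blue mug, 80 mm across, 90 mm tall; loose, not to be disturbed. Origin at the centre of its underside
- screwdriver: screwdriver, 170 mm long, lying; loose, not to be disturbed. Origin at the centre of its underside
- mouse: white computer mouse, 105 by 60 by 34 mm; loose, not to be disturbed. Origin at the centre of its underside
- bottle: amber bottle with a white cap, 56 mm across, 110 mm tall; loose, not to be disturbed. Origin at the centre of its underside

How it is judged:
At the end, for the whole second after the job is handed in: the lever is home in the green disc's slot (stalk within about 6 mm of the slot's end: lever_gate within 26 mm of the green disc's centre seen from above) and at rest; no bystander has moved 15 mm (horizontal distance between lever_gate and disc_green below 0.026 m and angular speed of lever below 0.05 rad/s and distance of each of jar, tin, mug, screwdriver, mouse, bottle from where it was at the start of the episode below 0.015 m); the robot touches nothing.
It fails at once if the lever is run home in the slot of another colour (horizontal distance between lever_gate and disc_red below 0.026 m or horizontal distance between lever_gate and disc_blue below 0.026 m or horizontal distance between lever_gate and disc_yellow below 0.026 m).
It fails at once if the lever is gripped or leaned on hard (over 40 N) (contact force between the fingers and lever above 40 N).
It fails at once if a bystander is moved or lifted (over 15 mm) (distance of any of jar, tin, mug, screwdriver, mouse, bottle from where it was at the start of the episode above 0.015 m).
It also fails if it takes over 64 s, if anything falls off the work surface, if the arm or the gripper's body presses on something with over 40 N, if the wrist force passes 120 N, or if a joint passes its speed limit or range.

## Working session

There is one attempt and no reset: what is moved stays moved. The work goes in short steps, Python scripts to look and compute and a tool call to move; the robot and the scene stay as the last step left them, time stands still between calls to the robot, and variables do not carry over. Pictures are saved under pics/ and viewed, about 8 in all and at most 12, crops included, and the job is handed in when it is done.

Besides the shell and the picture viewer there is one more tool, called after "Emit:" as name(argument=value, ...) on one line, values as JSON. arm_command: Moves the arm, as the interface text tells. Its arguments: {"type":"object","properties":{"motion":{"type":"array"},"newtons":{"type":"number"}},"required":["motion"]}

```bash
mkdir -p pics; cat > h.py <<'E'
import numpy as np, cv2
from scipy.spatial.transform import Rotation as R
from cell import arm,get_image,search_frame,pinpoint
np.set_printoptions(precision=4,suppress=True)
def save(n,f): 
    i=get_image(n); cv2.imwrite('pics/'+f,i['frame'][:,:,::-1]); return i
E
python3 - <<'E'
from h import *
s=arm.observe(); print({k:np.round(v,4) for k,v in s.items()}); print(R.from_rotvec(s['ee_rot']).as_matrix())
a=save('top','t0.png'); b=save('scene','s0.png')
print(a['origin'],b['origin'])
cv2.imwrite('pics/both.png',cv2.resize(np.hstack([a['frame'],b['frame']])[:,:,::-1],(800,300)))
for c in ['top','scene']:
  for t in ['drive','gate_centre','lever','lever_grip','lever_gate','disc_green','disc_red','disc_blue','disc_yellow','jar','tin','mug','bottle']:
    r=pinpoint(c,t); print(c,t,[(np.round(q['point'],3),round(q['p'],2)) for q in r[:2]])
E
```

```text
{'clock': np.float64(0.0), 'joints': array([ 1.2424,  0.4352,  0.025 ,  1.5741, -0.0116,  1.1339, -0.0751]), 'dq': array([-0.0006,  0.0008,  0.0009, -0.001 ,  0.0005, -0.0013, -0.0008]), 'joint_efforts': array([ -0.0003, -66.7875,   0.9848, -31.4463,  -0.0605,   0.043 ,
         0.0002]), 'position': array([ 0.1399, -0.6089,  0.4039]), 'ee_rot': array([ 1.0422,  1.3089, -1.0408]), 'force': array([ 0.5669, -0.3495,  0.2843]), 'ft_torque': array([-0.0065, -0.0208,  0.0655]), 'width': np.float64(1.0)}
[[-0.0005  0.9746  0.2238]
 [ 0.0015  0.2238 -0.9746]
 [-1.     -0.0001 -0.0015]]
[ 0.4008 -0.0195  1.2656] [ 0.9705 -0.4213  1.0646]
top drive [(array([ 0.554,  0.004, -0.001]), 0.78)]
top gate_centre [(array([ 0.555, -0.005,  0.128]), 0.95)]
top lever [(array([0.551, 0.003, 0.029]), 0.7)]
top lever_grip [(array([ 0.562, -0.002,  0.191]), 0.53)]
top lever_gate []
top disc_green [(array([0.524, 0.048, 0.134]), 0.51)]
top disc_red [(array([0.612, 0.014, 0.13 ]), 0.45), (array([ 0.631,  0.404, -0.003]), 0.18)]
top disc_blue [(array([ 0.5 , -0.01,  0.13]), 0.52)]
top disc_yellow [(array([ 0.4
[... 327 characters left out ...]
ray([0.554, 0.005, 0.002]), 0.91)]
scene gate_centre [(array([ 0.404, -0.428, -0.001]), 0.63), (array([0.554, 0.003, 0.128]), 0.6)]
scene lever []
scene lever_grip [(array([ 0.561, -0.002,  0.188]), 0.51)]
scene lever_gate [(array([0.564, 0.004, 0.126]), 0.6)]
scene disc_green [(array([0.53 , 0.054, 0.132]), 0.5), (array([ 0.563, -0.   ,  0.192]), 0.41)]
scene disc_red [(array([0.608, 0.014, 0.132]), 0.47)]
scene disc_blue [(array([ 0.501, -0.012,  0.13 ]), 0.55)]
scene disc_yellow []
scene jar [(array([ 0.605,  0.129, -0.001]), 0.77)]
scene tin [(array([ 0.513, -0.126,  0.004]), 0.62)]
scene mug [(array([ 0.414,  0.424, -0.   ]), 0.78)]
scene bottle [(array([ 0.621, -0.39 ,  0.003]), 0.64)]
```

```bash
python3 - <<'E'
import cv2
a=cv2.imread('pics/t0.png');b=cv2.imread('pics/s0.png')
import numpy as np
from h import *
i=get_image('top')
def px(i,p):
    r=cv2.Rodrigues(np.array(i['rotation']).T)[0]; 
    return cv2.projectPoints(np.array([p],float),r,-np.array(i['rotation']).T@np.array(i['origin']),np.array(i['K']),np.array(i['distortion']))[0].ravel()
j=get_image('scene')
o=[]
for im,f in((i,a),(j,b)):
    c=px(im,[.554,.003,.13]).astype(int); print(c, px(im,[.527,.051,.13]))
    o.append(cv2.resize(f[max(0,c[1]-75):c[1]+75,c[0]-100:c[0]+100],(400,300),interpolation=cv2.INTER_CUBIC))
cv2.imwrite('pics/v1.png',np.vstack([cv2.imread('pics/both.png'),np.hstack(o)]))
E
```

```text
Traceback (most recent call last):
cv2.error: OpenCV(4.12.0) /io/opencv/modules/calib3d/src/calibration_base.cpp:582: error: (-5:Bad argument) tvec must be 1x3 or 3x1 floating-point array in function 'projectPoints'
```

```bash
cat >> h.py <<'E'
def px(i,P):
    Rm=np.array(i['rotation'],float); Rm=Rm if Rm.shape==(3,3) else R.from_rotvec(Rm).as_matrix()
    return cv2.projectPoints(np.array(P,float).reshape(-1,1,3),cv2.Rodrigues(Rm.T)[0],(-Rm.T@np.array(i['origin'],float)).reshape(3,1),np.array(i['K'],float),np.array(i['distortion'],float))[0].reshape(-1,2)
E
python3 - <<'E'
from h import *
a=cv2.imread('pics/t0.png');b=cv2.imread('pics/s0.png')
i=get_image('top');j=get_image('scene'); print(np.shape(i['rotation']))
o=[]
for im,f in((i,a),(j,b)):
    c=px(im,[.554,.003,.13])[0].astype(int); print(c)
    o.append(cv2.resize(f[c[1]-75:c[1]+75,c[0]-100:c[0]+100],(400,300),interpolation=cv2.INTER_CUBIC))
cv2.imwrite('pics/v1.png',np.vstack([cv2.imread('pics/both.png'),np.hstack(o)]))
E
```

```text
(3,)
[248 189]
[271 191]
```

View pics/v1.png

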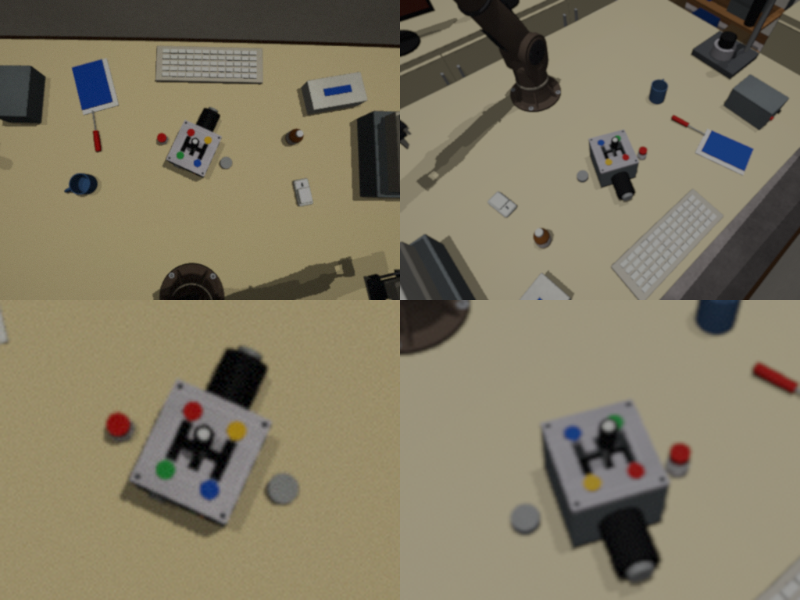

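```bash
cat >> h.py <<'E'
def ray(i,uv,z):
    Rm=R.from_rotvec(i['rotation']).as_matrix()
    n=cv2.undistortPoints(np.array(uv,float).reshape(1,1,2),np.array(i['K'],float),np.array(i['distortion'],float)).ravel()
    d=Rm@[*n,1]; o=np.array(i['origin'],float); return o+d*(z-o[2])/d[2]
E
python3 - <<'E'
from h import *
H={'green':(45,85),'red':(172,190),'blue':(105,130),'yellow':(18,35)}
L={'green':(-46,34),'red':(46,34),'blue':(-46,-34),'yellow':(46,-34)}
for c in('top','scene'):
    i=get_image(c); h=cv2.cvtColor(i['frame'],cv2.COLOR_RGB2HSV).astype(int)
    ctr=px(i,[.554,.003,.13])[0]; P=[];Q=[]
    for k,(a,b) in H.items():
        hh=h[...,0]; m=((hh>=a)&(hh<=b)|((k=='red')&(hh<6)))&(h[...,1]>120)&(h[...,2]>60)
        n,l,s,ce=cv2.connectedComponentsWithStats(m.astype(np.uint8))
        best=[q for q in range(1,n) if s[q,4]>25 and np.hypot(*(ce[q]-ctr))<38]
        for q in best:
            p=ray(i,ce[q],.132); print(c,k,s[q,4],ce[q],p)
            if len(best)==1: P.append(p[:2]);Q.append(np.array(L[k])/1e3)
    if len(P)>1:
        P=np.array(P);Q=np.array(Q); A=(Q-Q.mean(0));B=P-P.mean(0)
        t=np.arctan2((A[:,0]*B[:,1]-A[:,1]*B[:,0]).sum(),(A*B).sum())
        Rz=np.array([[np.cos(t),-np.sin(t)],[np.sin(t),np.cos(t)]]); o=P.mean(0)-Rz@Q.mean(0)
        print(c,'yaw',np.degrees(t),'o',o,'res',P-(Q@Rz.T+o))
        for T in('lever_grip','lever_gate'):
            for r in pinpoint(c,T)[:1]: print(T,r['p'],Rz.T@(np.array(r['point'])[:2]-o))
    # depth points above plate
    d=i['range_z']; v,u=np.mgrid[:384,:512]; sel=(np.hypot(u-ctr[0],v-ctr[1])<45)&(d>0)
    n=cv2.undistortPoints(np.stack([u[sel],v[sel]],-1).astype(float).reshape(-1,1,2),i['K'],np.array(i['distortion'],float)).reshape(-1,2)
    W=(R.from_rotvec(i['rotation']).as_matrix()@(np.c_[n,np.ones(len(n))]*d[sel][:,None]).T).T+i['origin']
    g=W[(W[:,2]>.205)&(W[:,2]<.23)]; print(len(g),g.mean(0), 'top of grip drive frame',Rz.T@(g.mean(0)[:2]-o))
    g=W[(W[:,2]>.12)&(W[:,2]<.135)]; print('plate z',np.median(g[:,2]))
E
```

```text
top green 58 [230.2241 198.4138] [0.5283 0.0538 0.132 ]
top red 72 [243.9167 169.1944] [0.6125 0.0173 0.132 ]
top blue 63 [252.2698 208.1587] [ 0.5021 -0.0088  0.132 ]
top yellow 71 [265.8592 179.169 ] [ 0.5852 -0.0454  0.132 ]
top yaw -23.42127716464238 o [0.557  0.0042] res [[-0.      0.    ]
 [-0.0003  0.0002]
 [ 0.0008 -0.0001]
 [-0.0005 -0.0001]]
lever_grip 0.56 [ 0.0055 -0.0035]
lever_gate 0.52 [ 0.001  -0.0028]
87 [ 0.5646 -0.0007  0.2147] top of grip drive frame [ 0.0089 -0.0014]
plate z 0.13065525666205635
scene red 48 [288.3542 200.6875] [0.6105 0.0165 0.132 ]
scene blue 36 [256.9722 182.3889] [ 0.5012 -0.0104  0.132 ]
scene yellow 51 [266.451  206.7059] [ 0.5833 -0.0456  0.132 ]
scene yaw -22.99965468533886 o [0.5553 0.0032] res [[-0.0004 -0.0001]
 [ 0.0015 -0.0003]
 [-0.0011  0.0004]]
lever_grip 0.58 [ 0.0088 -0.002 ]
lever_gate 0.49 [0.0049 0.0067]
74 [ 0.5674 -0.0012  0.2125] top of grip drive frame [0.0129 0.0007]
plate z 0.12925807406562173
```

Emit:
arm_command(motion=[[0,-15,0,0,9.1,0,0],[0,-15,0,0,9.1,0,0],[0,-15,0,0,9.1,0,0],[0,-15,0,0,9,0,0],[0,0,12,-40,0,0,0]], newtons=10)

```text
clock: 2.52
position: [0.1648, -0.5786, 0.4657]
ee_rot: [1.505, 0.981, -1.51]
force: [0.6, 0.3, 0.4]
width: 0.508
```

Emit:
arm_command(motion=[[0,0,15,-50,0,0,0],[0,0,15,-50,0,0,0],[0,0,15,-50,0,0,0],[0,0,15,-50,0,0,0],[0,0,15,-50,0,0,0]])

```text
clock: 3.15
position: [0.3357, -0.3759, 0.465]
ee_rot: [1.503, 0.987, -1.503]
force: [1.3, -1.7, -0.3]
width: 0.008
```

Emit:
arm_command(motion=[[0,0,15,-50,0,0,0],[0,0,15,-50,0,0,0],[0,0,15,-50,0,0,0],[0,0,15,-50,0,0,0],[0,0,15,-50,0,0,0]])

```text
clock: 3.78
position: [0.5036, -0.1763, 0.465]
ee_rot: [1.503, 0.987, -1.503]
force: [0.5, -0.2, 0.4]
width: 0.006
```

```bash
cat >> h.py <<'E'
O=np.array([.556,.0037]); YAW=np.radians(-23.3)
EX=np.array([np.cos(YAW),np.sin(YAW)]); EY=np.array([-EX[1],EX[0]])
def st():
    s=arm.observe(); p=np.array(s['position']); M=R.from_rotvec(s['ee_rot']).as_matrix()
    tip=p+M[:,0]*.178; q=tip[:2]-O; f=np.array(s['force'])
    print('t',s['clock'],'tip drive mm',1e3*(q@EX),1e3*(q@EY),'z',1e3*tip[2],'F drive',f[:2]@EX,f[:2]@EY,f[2],'toolx',M[:,0],'yaw',np.degrees(np.arctan2(M[1,1],M[0,1])),'w',s['width'])
E
python3 -c "
from h import *
st()"
```

```text
t 3.775 tip drive mm 23.231112749849952 -186.07665123903064 z 286.95747135837615 F drive 0.5152884444193344 -0.014613398914920167 0.413716813362611 toolx [ 0.0005 -0.0003 -1.    ] yaw -23.38076918999252 w 0.0062855298653460645
```

Emit:
arm_command(motion=[[0,0,14,-45,0,0,0],[0,0,14,-45,0,0,0],[0,0,2,-45,0,0,0],[0,0,0,-38,0,0,0],[0,0,0,0,0,0,0]])

```text
clock: 4.4
position: [0.5997, -0.027, 0.4644]
ee_rot: [1.5, 0.993, -1.498]
force: [0.0, -0.2, 0.6]
width: 0.002
```

```bash
python3 -c "
from h import *
st()
a=save('wrist','w1.png');b=get_image('scene');c=px(b,[.56,0,.17])[0].astype(int)
z=cv2.resize(b['frame'][c[1]-72:c[1]+72,c[0]-96:c[0]+96,::-1],(400,300),interpolation=cv2.INTER_CUBIC)
cv2.imwrite('pics/v2.png',np.hstack([cv2.resize(a['frame'][:,:,::-1],(400,300)),z]))"
```

```text
t 4.4 tip drive mm 52.0839153600669 -10.594439776611138 z 286.423779653149 F drive 0.0897776466545521 -0.19573741826903618 0.6168096197921732 toolx [-0.0001  0.0019 -1.    ] yaw -23.043520889782286 w 0.0023446804492774317
```

View pics/v2.png

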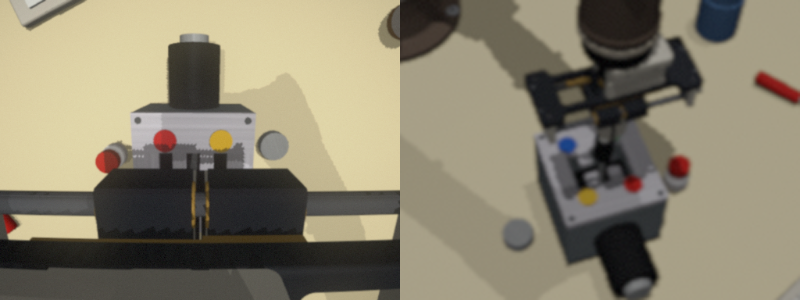

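Emit:
arm_command(motion=[[0,28,3,-4,0,0,0],[0,28,0,0,0,0,0],[0,28,0,0,0,0,0],[0,27,0,0,0,0,0],[0,0,0,0,0,0,0]])

```text
clock: 5.12
position: [0.6023, -0.0301, 0.3521]
ee_rot: [1.501, 0.988, -1.508]
force: [0.3, -0.5, 0.9]
width: 0.005
```

```bash
python3 -c "
from h import *
st()
a=get_image('top');b=get_image('scene')
o=[]
for i in(a,b):
  c=px(i,[.56,0,.17])[0].astype(int)
  o.append(cv2.resize(i['frame'][c[1]-48:c[1]+48,c[0]-64:c[0]+64,::-1],(400,300),interpolation=cv2.INTER_CUBIC))
cv2.imwrite('pics/v3.png',np.hstack(o))"
```

```text
t 5.125 tip drive mm 55.28734242629682 -13.18666545577319 z 174.0801344086098 F drive 0.4868076613939005 -0.30444067445823697 0.9108866108814732 toolx [-0.004  -0.0009 -1.    ] yaw -23.499117941286478 w 0.004530322918441375
```

View pics/v3.png

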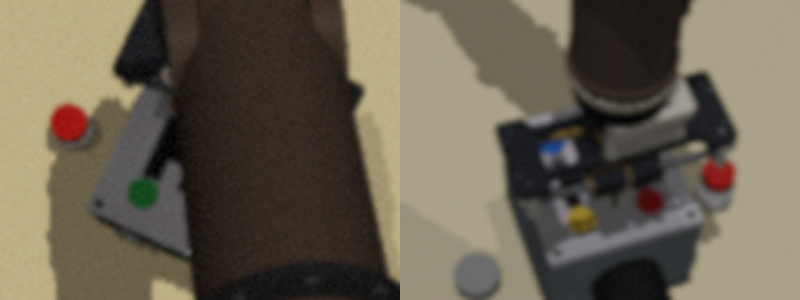

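Emit:
arm_command(motion=[[0,0,-6,-12,0,0,0],[0,0,-6,0,0,0,0],[0,0,-4,0,0,0,0],[0,0,-2,0,0,0,0],[0,0,0,0,0,0,0]])

```text
clock: 5.85
position: [0.5914, -0.0103, 0.3538]
ee_rot: [1.503, 0.987, -1.503]
force: [0.7, 0.2, -0.9]
width: 0.007
```

```bash
python3 -c "
from h import *
st()
for c in ('scene','wrist'):
  get_image(c)
  for t in ('lever_grip','lever_gate'):
    for r in pinpoint(c,t)[:2]:
      q=np.array(r['point']); print(c,t,r['p'],1e3*(q[:2]-O)@EX,1e3*(q[:2]-O)@EY,q[2])"
```

```text
t 5.85 tip drive mm 38.09520034267369 1.1434453463285559 z 175.84344839866733 F drive 0.5464913460192964 0.42288326352872085 -0.945038497787777 toolx [ 0.0002 -0.0002 -1.    ] yaw -23.374896205036706 w 0.006731268420987937
scene lever_grip 0.45 32.07698162319036 -459.26697818365466 0.0023
scene lever_gate 0.16 45.38324293968042 27.602196656750795 0.1315
wrist lever_grip 0.52 8.28953646883863 -2.3094555920808344 0.1916
```

Emit:
arm_command(motion=[[0,0,-3,0,0,0,0],[0,0,-3,0,0,0,0],[0,0,-3,0,0,0,0],[0,0,-3,0,0,0,0],[0,0,0,0,0,0,0]])

```text
clock: 6.78
position: [0.5803, -0.0052, 0.3538]
ee_rot: [1.503, 0.988, -1.503]
force: [1.5, -0.3, 1.1]
width: 0.001
```

```bash
cat >> h.py <<'E'
def look(cs=('wrist',),ts=('lever_grip','lever_gate')):
  st()
  for c in cs:
    get_image(c)
    for t in ts:
      for r in pinpoint(c,t)[:2]:
        q=np.array(r['point']); print(c,t,round(r['p'],2),1e3*(q[:2]-O)@EX,1e3*(q[:2]-O)@EY,q[2])
E
python3 -c "
from h import *
look(ts=('lever_grip','gate_centre','disc_red','disc_yellow'))"
```

```text
t 6.775 tip drive mm 25.78454967376579 1.434210993175691 z 175.77795976221145 F drive 1.4784918624031813 0.3319345794234569 1.1086846372036305 toolx [-0.0001  0.0001 -1.    ] yaw -23.35297782150782 w 0.0014042206797488406
wrist lever_grip 0.49 5.072278259355512 -2.170712615633116 0.193
wrist disc_red 0.96 45.68889584260157 32.96004849334871 0.131
wrist disc_yellow 0.87 41.44526593978797 -39.856993504029504 0.1306
```

Emit:
arm_command(motion=[[0,0,-1.5,0,0,0,0],[0,0,-1.5,0,0,0,0],[0,0,0,0,0,0,0]])

```text
clock: 7.4
position: [0.5777, -0.0042, 0.3538]
ee_rot: [1.503, 0.988, -1.503]
force: [1.1, 0.3, -0.1]
width: 0.005
```

```bash
python3 -c "
from h import *
look()
look(ts=('lever_grip','disc_red','disc_yellow'))"
```

```text
t 7.4 tip drive mm 23.11444594677607 1.3766872697199666 z 175.7637134874623 F drive 0.9177302622973498 0.7199288215642732 -0.12249104925727759 toolx [ 0.0002 -0.0001 -1.    ] yaw -23.364269006447724 w 0.005033310282504139
wrist lever_grip 0.5 1.3321191710922735 -3.3459615230914506 0.1924
t 7.55 tip drive mm 23.105638056906002 1.377831889378442 z 175.72408281556272 F drive 1.6853238111404072 -0.33129844518940366 0.49657782569890574 toolx [ 0. -0. -1.] yaw -23.36838943271518 w 0.0032222909587880815
wrist disc_red 0.62 46.631465361796984 34.56365776667058 0.1286
wrist disc_yellow 0.89 46.837280577077614 -37.20818657424879 0.1312
```

Emit:
arm_command(motion=[[0,0,15,0,0,0,0],[0,-35,0,0,0,0,0],[0,-35,0,20,0,0,0],[0,0,-15,35,0,0,0],[0,0,-30,35,0,0,0]])

```text
clock: 8.38
position: [0.5148, -0.0764, 0.4238]
ee_rot: [1.504, 0.987, -1.503]
force: [-0.8, -0.6, -0.2]
width: 0.003
```

```bash
python3 -c "
from h import *
look(cs=('top','scene','wrist'))
a=get_image('wrist');b=get_image('scene')
c=px(b,[.56,0,.17])[0].astype(int)
cv2.imwrite('pics/v4.png',np.hstack([cv2.resize(a['frame'][:,:,::-1],(400,300)),cv2.resize(b['frame'][c[1]-48:c[1]+48,c[0]-64:c[0]+64,::-1],(400,300),interpolation=cv2.INTER_CUBIC)]))"
```

```text
t 8.375 tip drive mm -6.081606635407494 -89.85018214361287 z 245.84178288180541 F drive -0.5205593520145346 -0.8257294806786932 -0.24218488477926986 toolx [ 0.0005 -0.0002 -1.    ] yaw -23.416265504165743 w 0.003460241883539934
top lever_grip 0.52 -7.417898105113565 133.01362632340397 0.0028
scene lever_grip 0.58 -1.8878349131731005 -1.6840663112256133 0.1893
scene lever_grip 0.48 33.80525039794699 -456.4539572021828 0.0007
scene lever_gate 0.74 2.2920721411842324 3.2735921095345475 0.1251
wrist lever_grip 0.98 0.3855058397235167 -2.664842443286116 0.1901
wrist lever_gate 0.87 -7.206132199514762 -1.470258046438755 0.1344
```

View pics/v4.png

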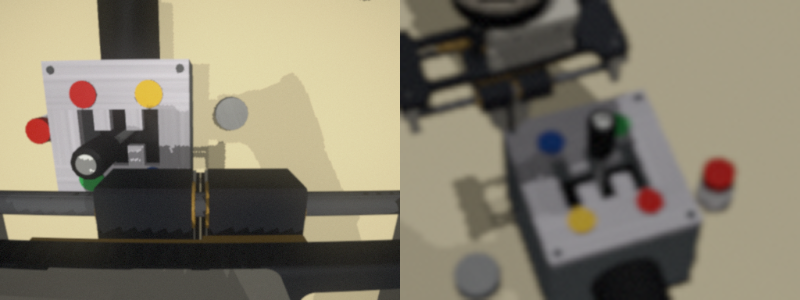

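Emit:
arm_command(motion=[[0,30,6,0,0,0,0],[0,35,0,0,0,0,0],[0,5,0,-20,0,0,0],[0,0,0,-20,0,0,0],[0,0,0,0,0,0,0]])

```text
clock: 9.55
position: [0.5365, -0.0389, 0.3535]
ee_rot: [1.501, 0.99, -1.501]
force: [-0.0, -0.3, -0.4]
width: 0.002
```

```bash
python3 -c "
from h import *
look()"
```

```text
t 9.55 tip drive mm -1.1235519201647295 -46.69435994880894 z 175.49890553424842 F drive 0.06912010132580876 -0.2751753573415512 -0.4022990148415433 toolx [-0.      0.0008 -1.    ] yaw -23.19165705724696 w 0.0016258417917129552
```

Emit:
arm_command(motion=[[0,0,0,-6,0,0,0],[0,0,0,-6,0,0,0],[0,0,0,-6,0,0,0],[0,0,0,-6,0,0,0],[0,0,0,-6,0,0,0]])

```text
clock: 10.32
position: [0.548, -0.0128, 0.3538]
ee_rot: [1.503, 0.987, -1.503]
force: [-0.3, -2.2, 1.1]
width: 0.006
```

```bash
python3 -c "
from h import *
look()"
```

```text
t 10.325 tip drive mm -0.8152471444151395 -18.408671214102746 z 175.79658414437267 F drive 0.6425604992993953 -2.1637840036287663 1.1395974541560394 toolx [ 0.     -0.0003 -1.    ] yaw -23.37694990778733 w 0.005964228780183623
wrist lever_gate 0.98 -3.808624424835091 7.832265316659646 0.1293
```

Emit:
arm_command(motion=[[0,0,0,-5,0,0,0],[0,0,0,-5,0,0,0],[0,0,0,-5,0,0,0],[0,0,0,-5,0,0,0],[0,0,0,-5,0,0,0]])

```text
clock: 11.1
position: [0.5578, 0.0103, 0.3536]
ee_rot: [1.503, 0.988, -1.503]
force: [-0.6, -1.2, -0.9]
width: 0.004
```

```bash
python3 -c "
from h import *
look(('wrist','scene'))"
```

```text
t 11.1 tip drive mm -0.9922465118730975 6.7117818322455935 z 175.63305261567854 F drive -0.05045811662054789 -1.2983702250391547 -0.9218448175844426 toolx [-0.0003 -0.     -1.    ] yaw -23.366667275933413 w 0.004475999408756643
wrist lever_grip 0.42 -0.6348248425933181 -4.8463385580484015 0.0306
wrist lever_gate 0.77 -5.39828995833243 23.152936434192686 0.128
scene lever_grip 0.59 1.0796850878750455 35.41531137955753 0.1867
scene lever_gate 0.65 -1.0179142779113572 26.128219428863183 0.1238
```

Emit:
arm_command(motion=[[0,0,0,-3,0,0,0],[0,0,0,-3,0,0,0],[0,0,0,-2,0,0,0],[0,0,0,-2,0,0,0],[0,0,0,0,0,0,0]])

```text
clock: 12.02
position: [0.5617, 0.0193, 0.3537]
ee_rot: [1.503, 0.988, -1.503]
force: [-0.4, -1.0, -0.6]
width: 0.008
```

```bash
python3 -c "
from h import *
look(('wrist','scene'))"
```

```text
t 12.025 tip drive mm -0.9138753001128137 16.612233635052508 z 175.70387890073792 F drive 0.01336493864801741 -1.0660136817082984 -0.5613019584430914 toolx [ 0.      0.0001 -1.    ] yaw -23.35227163599015 w 0.0076106437312289275
wrist lever_gate 0.62 -3.4622087694548673 27.253130286936013 0.1255
wrist lever_gate 0.45 47.30254477876285 33.763875036096366 0.1312
scene lever_grip 0.67 -2.8938972249408277 47.42283583729973 0.1826
scene lever_gate 0.47 2.1671331693725513 29.350869387910876 0.1208
```

Emit:
arm_command(motion=[[0,0,0,-2,0,0,0],[0,0,0,-1.5,0,0,0],[0,0,0,-1,0,0,0],[0,0,0,0,0,0,0]])

```text
clock: 12.82
position: [0.5635, 0.0233, 0.3537]
ee_rot: [1.503, 0.988, -1.503]
force: [-0.8, -1.5, -1.2]
width: 0.004
```

```bash
python3 -c "
from h import *
look(('wrist','scene'))"
```

```text
t 12.825 tip drive mm -0.8537241610821876 20.993741976038812 z 175.69609266692183 F drive -0.09732579569482736 -1.6873629133880583 -1.1641294109060212 toolx [ 0.  0. -1.] yaw -23.360447150382644 w 0.0035421235664756297
wrist lever_gate 0.95 -1.7621069447239037 31.142815850776152 0.1241
scene lever_grip 0.59 -4.7656966246085695 51.51629000308729 0.1818
scene lever_grip 0.28 29.798249120729167 -455.23989758075794 0.0018
scene lever_gate 0.64 -0.38713324749157785 33.2592863400387 0.1227
```

Emit:
arm_command(motion=[[0,0,0,-1.5,0,0,0],[0,0,0,-1,0,0,0],[0,0,0,0,0,0,0]])

```text
clock: 13.5
position: [0.5645, 0.0256, 0.3537]
ee_rot: [1.503, 0.988, -1.503]
force: [-0.6, -1.9, -0.2]
width: 0.005
```

```bash
python3 -c "
from h import *
look(('wrist','scene'))"
```

```text
t 13.5 tip drive mm -0.8615553256950091 23.50820155295072 z 175.69828263908366 F drive 0.2033875077509535 -2.0286989818967713 -0.15826017607331033 toolx [ 0. -0. -1.] yaw -23.357055558453936 w 0.004695210176636204
wrist lever_grip 0.3 -5.578679258717374 28.62810398416836 0.128
wrist lever_grip 0.2 49.998250046856924 31.549564058033514 0.1281
wrist lever_gate 0.81 -7.011334793392319 29.42653877735141 0.1246
scene lever_grip 0.68 -1.7334756287852287 52.06001404383603 0.1826
scene lever_gate 0.57 -43.67430965431281 -36.120972802780386 0.1302
scene lever_gate 0.48 -1.1413655771434676 36.52748670000868 0.1187
```

Emit:
arm_command(motion=[[0,0,0,20,0,0,0],[0,-35,0,0,0,0,0],[0,-30,25,0,0,0,0],[0,0,21,-22,0,0,0],[0,0,0,-23,0,0,0]])

```text
clock: 14.42
position: [0.6174, 0.0286, 0.4188]
ee_rot: [1.505, 0.985, -1.505]
force: [0.2, 0.7, -0.2]
width: 0.006
```

```bash
python3 -c "
from h import *
look(('wrist','scene'))
a=get_image('wrist');b=get_image('scene')
c=px(b,[.56,0.03,.17])[0].astype(int)
cv2.imwrite('pics/v5.png',np.hstack([cv2.resize(a['frame'][:,:,::-1],(400,300)),cv2.resize(b['frame'][c[1]-48:c[1]+48,c[0]-64:c[0]+64,::-1],(400,300),interpolation=cv2.INTER_CUBIC)]))"
```

```text
t 14.425 tip drive mm 46.679153121943926 47.15186627338778 z 240.82629193358912 F drive -0.11217321619684986 0.7352915187363991 -0.15130240581574655 toolx [ 0.0008 -0.0005 -1.    ] yaw -23.54881955394829 w 0.005577399444577216
wrist lever_grip 0.58 -9.637600832741 133.36422552614604 -0.0015
wrist lever_gate 0.68 10.95159271664695 -133.88712640492622 -0.0055
scene lever_grip 0.41 -0.45634242035311345 50.10580556777214 0.1822
scene lever_gate 0.57 -0.22022332101812303 35.399879967153524 0.1197
scene lever_gate 0.37 -2.440250679370072 -1.1598174950543285 0.0009
```

View pics/v5.png

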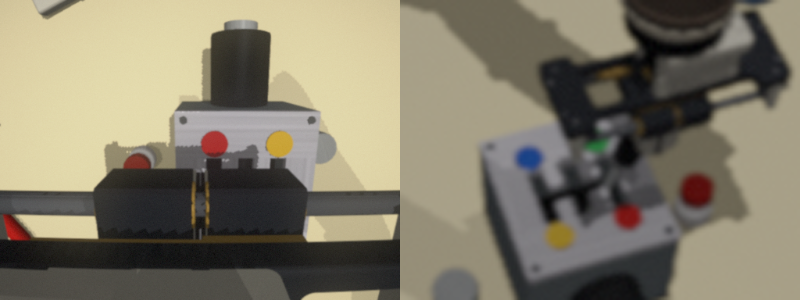

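Emit:
arm_command(motion=[[0,33,0,0,0,0,0],[0,33,0,0,0,0,0],[0,0,-6,0,0,0,0],[0,0,-6,0,0,0,0],[0,0,-5,0,0,0,0]])

```text
clock: 15.45
position: [0.6009, 0.0373, 0.3544]
ee_rot: [1.505, 0.987, -1.5]
force: [0.1, -0.4, -0.0]
width: 0.005
```

Emit:
arm_command(motion=[[0,0,-4,0,0,0,0],[0,0,-4,0,0,0,0],[0,0,-4,0,0,0,0],[0,0,-4,0,0,0,0],[0,0,0,0,0,0,0]])

```text
clock: 16.08
position: [0.586, 0.0435, 0.3527]
ee_rot: [1.503, 0.988, -1.503]
force: [1.9, 0.2, 1.2]
width: 0.011
```

```bash
python3 -c "
from h import *
look(('wrist','scene'))"
```

```text
t 16.075 tip drive mm 11.799982546818878 48.46524329869442 z 174.74770830937982 F drive 1.6850483368335187 0.901846084713215 1.21985577120985 toolx [-0.0002  0.0001 -1.    ] yaw -23.349659212953924 w 0.010589489261465733
wrist lever_grip 0.44 -10.619630327351956 50.19286255744323 0.1821
scene lever_grip 0.38 -14.565649791243654 54.046293546910704 0.1789
scene lever_gate 0.45 -8.583477140804831 34.846720364666744 0.1192
```

Emit:
arm_command(motion=[[0,0,-4,0,0,0,0],[0,0,-4,0,0,0,0],[0,0,-4,0,0,0,0],[0,0,-4,0,0,0,0],[0,0,-4,0,0,0,0]])

```text
clock: 17.0
position: [0.5676, 0.0513, 0.3527]
ee_rot: [1.503, 0.988, -1.503]
force: [2.5, -0.7, -1.0]
width: 0.003
```

```bash
python3 -c "
from h import *
look(('wrist','scene'))"
```

```text
t 17.0 tip drive mm -8.124336249328724 48.259655249781304 z 174.69604824788226 F drive 2.5965934203523466 0.39542122294169446 -0.966775764213173 toolx [-0.0001 -0.0002 -1.    ] yaw -23.36834821811054 w 0.003301520310300618
wrist lever_gate 0.64 -24.136083810310957 30.761818189139042 0.1262
scene lever_grip 0.41 -36.78140845580552 53.29791733273636 0.1767
```

Emit:
arm_command(motion=[[0,0,-2,0,0,0,0],[0,0,-2,0,0,0,0],[0,0,-1,0,0,0,0],[0,0,0,0,0,0,0]])

```text
clock: 17.8
position: [0.5633, 0.0532, 0.3528]
ee_rot: [1.503, 0.988, -1.503]
force: [0.9, -1.1, -0.8]
width: 0.005
```

```bash
python3 -c "
from h import *
look(('wrist','scene'))"
```

```text
t 17.8 tip drive mm -12.867919069562147 48.38414265784177 z 174.76060275783507 F drive 1.257194541882514 -0.6033962236865704 -0.7813858368995544 toolx [ 0.0001 -0.0001 -1.    ] yaw -23.364883113459214 w 0.0048573047921735375
wrist lever_grip 0.91 -33.78604613545622 52.410333776201284 0.1747
wrist lever_gate 0.81 -28.64321076584789 32.631525815125734 0.123
scene lever_grip 0.61 -37.947221801525835 51.70704359703622 0.1768
scene lever_gate 0.37 -25.572783157159336 33.84498133544925 0.1189
```

Emit:
arm_command(motion=[[0,0,-1.5,0,0,0,0],[0,0,-1,0,0,0,0],[0,0,0,0,0,0,0]])

```text
clock: 18.48
position: [0.5616, 0.0539, 0.3529]
ee_rot: [1.504, 0.986, -1.502]
force: [5.3, -1.5, -2.4]
width: 0.006
```

Emit:
arm_command(motion=[[0,0,-1,0,0,0,0],[0,0,-1,0,0,0,0],[0,0,0,0,0,0,0]])

```text
clock: 18.85
position: [0.5605, 0.0542, 0.3531]
ee_rot: [1.506, 0.984, -1.5]
force: [9.3, -3.3, -4.7]
width: 0.007
```

```bash
python3 -c "
from h import *
look(('wrist','scene'))"
```

```text
t 18.85 tip drive mm -15.19205031216513 48.31293968810767 z 175.14975415876762 F drive 9.891440459664855 0.6636856145456673 -4.681316775455919 toolx [ 0.0038 -0.0006 -1.    ] yaw -23.426371194808823 w 0.006555410189062853
wrist lever_grip 0.81 -37.841293688378656 51.20826585610838 0.1748
wrist lever_grip 0.67 1.7550877873912236 2.4979325168126225 0.0002
wrist lever_gate 0.91 -28.092142937042 32.86885311666353 0.1229
scene lever_gate 0.46 -26.773503139861113 37.13865277066263 0.1171
```

Force has risen to about 10 N at the expected place: the stop is reached. I back off and look.

Emit:
arm_command(motion=[[0,0,10,0,0,0,0],[0,0,20,0,0,0,0],[0,-40,20,0,0,0,0],[0,-40,0,30,0,0,0],[0,0,0,50,0,0,0]])

```text
clock: 19.77
position: [0.5743, -0.0371, 0.4357]
ee_rot: [1.504, 0.989, -1.496]
force: [0.8, -0.8, -0.5]
width: 0.005
```

Emit:
arm_command(motion=[[0,0,0,50,0,0,0],[0,0,0,50,0,0,0],[0,0,0,50,0,0,0],[0,0,0,40,0,0,0],[0,0,0,0,0,0,0]])

```text
clock: 20.4
position: [0.4963, -0.216, 0.4326]
ee_rot: [1.505, 0.985, -1.509]
force: [-0.0, -0.4, 0.6]
width: 0.006
```

```bash
python3 -c "
from h import *
look(('top','scene'),('lever_grip','lever_gate','disc_green','jar','tin'))
o=[]
for n in('top','scene'):
  b=get_image(n);c=px(b,[.55,0.03,.15])[0].astype(int)
  o.append(cv2.resize(b['frame'][c[1]-48:c[1]+48,c[0]-64:c[0]+64,::-1],(400,300),interpolation=cv2.INTER_CUBIC))
cv2.imwrite('pics/v6.png',np.hstack(o))"
```

```text
t 20.4 tip drive mm 31.885827953622055 -225.6395006976351 z 254.5808471380347 F drive 0.13298430202280753 -0.35239913559161823 0.6480918167744022 toolx [-0.0018 -0.0007 -1.    ] yaw -23.702045504886645 w 0.005860761308589641
top lever_grip 0.55 -40.397512143735256 48.80083004003891 0.1749
top lever_gate 0.44 -45.632561942550225 -35.11337765808531 0.1286
top disc_green 0.55 -49.52415438453512 27.014035842441864 0.1317
top jar 0.43 -5.695625181022848 131.79552288980568 -0.0005
top tin 0.6 9.42844048122889 -133.88982227970848 0.0018
top tin 0.43 -294.68882926401636 332.34074969374944 -0.0014
scene lever_grip 0.48 -40.517523731895324 49.83794007215088 0.1755
scene lever_grip 0.33 -87.90341482717074 397.00760655398324 0.0015
scene lever_gate 0.67 -88.45448265597652 396.7702792524455 0.0014
scene lever_gate 0.62 -24.856153339271266 36.98447838181087 0.1169
scene disc_green 0.72 -43.67430965431281 -36.120972802780386 0.1303
scene jar 0.59 -2.9825364620321366 134.59715627104703 -0.0034
scene tin 0.53 12.76436234148079 -134.3040991705592 0.0007
```

View pics/v6.png

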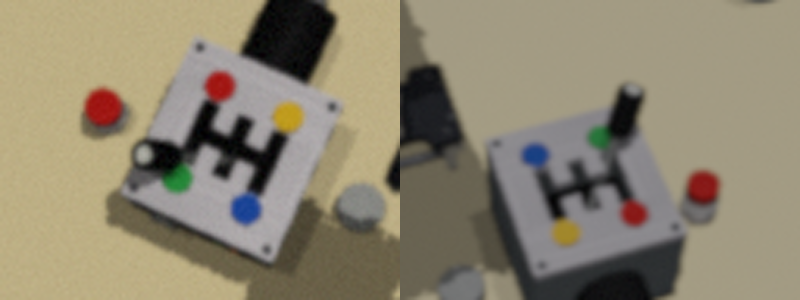

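```bash
python3 -c "
from h import *
arm.sign_off()"
```

```text
the job is handed in; nothing more can be done
```

The lever is home in the green disc's slot and the job is handed in at about 20 s of the 64 s allowed. I pushed it with shut fingertips: first back to the middle of the cross channel, then +y along the channel, then -x into the green slot. Then I backed the hand well away.

- **Lever position:** in the drive's frame (mm) the grip was measured at about (-40, 49). Fully home should put it at about (-38, 50). The scene camera put `lever_gate` at about (-25, 37), roughly 21 mm from the green disc's nominal centre; the limit is 26 mm.
- **Forces:** pushing took about 2 N. It rose to about 10 N (wrist force) only when the lever met the end stop, so it stayed well under 40 N.
- **Bystanders:** the jar and tin stand where they did at the start. I did not measure the mug, screwdriver, mouse or bottle again, but the hand stayed well above the table throughout.
- **Disagreements:** in the last check the top camera reported `lever_gate` at the blue disc. The scene camera gave a second, false `lever_gate` far out on the table and put the green disc at the blue one. I set these aside because the pictures clearly show the lever in the green slot.

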